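Hold a battery pack against the sprung test contact

ROBOT

A 6-joint arm with a two-finger parallel gripper is mounted at the origin on the work surface. World frame = base frame: x ahead of the robot, y to its left, z up, the work surface at z = 0. Lengths are in m, angles in rad, forces in N, time in s.
With the tool pointing down it reaches from about 0.325 to 0.9 m from the base axis. Payload 6.1 kg.
Tool frame: the origin (TCP) lies midway between the tips of the shut fingers; the grasp point (between the pads) lies bot.hold_point_z behind it (bot.hold_point_z is the distance from the TCP to the grasp point, in m); z points along the fingers, y is the direction in which the jaws open and shut (so a half turn about z gives the same grasp; the last joint's range is limited). The gripper opens to 87 mm and grips with 3 to 60 N. Pads are 19 mm wide; open, the fingers measure 117 mm over their backs; the gripper's body (75 mm by 190 mm) begins 51 mm behind the grasp point.
Start: joints at [-1.355, 0.22, 1.526, -0, 1.395, -0.126], TCP at [0.209, -0.589, 0.223] pointing down, gripper open.
Joint ranges: [-2.98, 2.98], [-0.91, 2.08], [0.09, 2.57], [-1.24, 4.39], [0.2, 2.65], [-2.68, 2.68]. Speed limits (rad/s): [2.57, 2.57, 3.01, 3.14, 3.14, 3.14].

INTERFACE

Orientations are given as [roll, pitch, yaw] about the fixed x, y, z axes, in that order (R = Rz(yaw) Ry(pitch) Rx(roll)).
In Python, from cell import bot, optics, job gives the robot as it stands.
- The arm moves only by the tool servo_tool, never from a script. Its argument "rows" is a list of rows, each a list of 3 entries, a list of its own where there are three numbers: the shift along the tool's x, y, z in m, then the turn, a rotation vector about the tool's x, y, z in rad, then the closure, from 0 (fully open) to 1 (shut). A call has 1 to 10 rows; each row shifts and turns the commanded pose from where the row before left it, along the tool's axes as they then stand; what a row does not reach is not made up. A row lasts 1/10 s, in which the tool goes at most 50 mm and 8.59 degrees, less where a joint would pass 70% of its speed; a pose out of reach is approached as far as the arm can. A call with a gripper value outside its range is refused whole. The fingers move at their own pace and stop on an object; "force" is the grip in N (left out, the last holds). Time passes only in rows, so rows that do not move let the fingers close. It gives the time, the measured TCP pose, the force and the opening at its end, in the units of the state.
- bot.get_state(): the state, without advancing time (a new reading comes with each control period).
- optics.get_image(name): name is "scene" or "top" or "wrist"; returns a dict with "frame" (420x560x3 uint8, red, green, blue), "camera_matrix" (3x3 intrinsics, pixels), "dist_coeffs" ([k1, k2, p1, p2, k3] as OpenCV has them; the pictures are not rectified), "rvec" (rotation vector, rad) and "tvec" (3), from world to camera coordinates, as OpenCV has them; the wrist camera has in their place "tool_from_camera" (4x4, takes a point from camera to tool coordinates, whose origin is the TCP and whose axes are the flange's). Camera axes: x right, y down, z forward; pixel columns grow to the right and rows downward; lengths in m; the calibration is good to about 2 mm. A picture is of the moment at which its call begins: read the wrist's pose just before it. There is no depth.
- job.job_done(): hands the job in, once; it reports no verdict.
The state is a dict: "time": time; "q": joint angles; "dq": joint speeds; "joint_torque": joint torques, N m; "position": TCP position; "ee_rot": TCP orientation; "contact_force": force on the tool from outside, world axes, zero at the start; "ft_torque": the same for the moment, N m; "grip_width": finger opening in m.
Only numpy, scipy, OpenCV 4.12 (cv2) and the standard library are available. Lean on these libraries where they do the work, as an engineer would, in place of code of your own. Each camera call takes 0.05 s, during which the arm holds its last target. There are 200 camera calls.

TASK

Take the battery pack with the orange top out of the tray and lay it flat in the channel of the contact-test cradle, brass contacts towards the red sprung plunger and not yet pressing it in. Then slide the pack along the channel, pushing the plunger back until the pack is square against both steel stop shoulders, firmly but without ramming it, and finish while still holding it there with the fingers against the spring: do not let go. Leave the blue-topped and white-topped packs where they stand.

Things in the scene. Friction and masses are not known exactly. Their poses are not given: they have to be found in the camera images.
- pack_orange: The pack to test: a dark grey block 78 mm long (own x), 46 wide (own y), 45 tall, about 0.3 kg, orange plate on top, brass contacts on its +x end. Origin: centre of its underside; z up. Stands loose in a low tray (floor 4 mm above the table, walls 18 mm high), in any of three places about 95 mm apart. Can be gripped from above across its width.
- pack_contacts (a point): Centre of the orange-topped pack's contact end face (+x end), 39 mm from its middle and 22.5 mm above its underside.
- pack_blue: Same size and axes as pack_orange (78 x 46 x 45 mm, origin at the centre of its underside), but with a blue top plate; stands in the tray too. Not to be moved.
- pack_white: Same size and axes as pack_orange (78 x 46 x 45 mm, origin at the centre of its underside), but with a white top plate; stands in the tray too. Not to be moved.
- cradle: Contact-test cradle fixed on the bench, left or right (the tray is on the other side): aluminium base plate 240 (own x) x 110 (own y) x 12 mm; blue spring housing on it at x = 57 to 115 mm, 70 wide, top 60 mm above the table. Origin: centre of the plate's underside, at table height; +x is the way the pack is pushed (roughly away from the robot), z up.
- channel (a point): A point on the plate's top (12 mm above the table) at cradle x = -30, y = 0 mm: a pack with its origin here lies 21 mm clear of the plunger. Cradle axes. The channel is the plate between two white rails, 6 mm high above the plate, 8 wide, from cradle x = -85 to +45 mm, 54 mm apart, centred on y = 0.
- hard_stop: The hard stop: two steel shoulders fixed to the cradle, each 19.5 mm wide and 43 mm tall, one on each side of the plunger. Origin: midway between them, on the plate's top and in the plane of their front faces, which is at cradle x = 45 mm; same axes as the cradle. With the pack's end face on them, the pack's origin is at cradle x = 6 mm.
- plunger_tip (a point): Centre of the front face of the red plunger, a 16 mm round bar along cradle x, 34 mm above the table, between the shoulders. At rest it stands 15 mm proud of the shoulders (cradle x = 30 mm) and moves towards +x when pushed.
- plunger (a joint): How far the plunger is pushed in, in m: 0 at rest, 0.015 when a pack is on the hard stop (its own end of travel lies further, at 0.022). Spring: 3 N when it starts to move, 9 N at 0.015; it pushes the pack back if let go.
Mind the look-alikes: they are no part of the job. What is shaped like the pack_orange but purple is not meant.

How it is judged:
On the way:
1. the orange-topped pack lies flat in the channel, contacts towards the plunger, the plunger still out (y of pack_orange in the frame of cradle between -0.007 and 0.007 m and z of pack_orange in the frame of cradle between 0.007 and 0.017 m and angle between pack_orange's own z axis and vertical below 0.1 rad and angle between the x axis of pack_orange and the x axis of cradle, either way round below 0.08 rad and value of joint plunger below 0.005 m and x of pack_contacts in the frame of cradle between -0.055 and 0.036 m and x of pack_orange in the frame of cradle below -0.002 m and distance between pack_contacts and plunger_tip below 0.07 m), for 0.1 s.
At the end, for the whole second after the job is handed in: Orange-topped pack flat in the channel (5 mm up or down, 7 mm sideways, 0.08 rad), contact face at the shoulders (-3/+4 mm), plunger in more than 12.5 mm, pack pressing the hard stop with over 1 N, still, and held by the fingers (over 2 N) (y of pack_orange in the frame of cradle between -0.007 and 0.007 m and z of pack_orange in the frame of cradle between 0.007 and 0.017 m and angle between pack_orange's own z axis and vertical below 0.1 rad and angle between the x axis of pack_orange and the x axis of cradle, either way round below 0.08 rad and value of joint plunger above 0.0125 m and x of pack_contacts in the frame of cradle between 0.042 and 0.049 m and contact force between pack_orange and hard_stop above 1 N and contact force between pack_orange and the fingers above 2 N and linear speed of pack_orange below 0.02 m/s); the arm keeps its last pose, push and grip.
It fails at once if the pack is rammed into the stop (more than 60 N) (contact force between pack_orange and hard_stop above 60 N).
It fails at once if the blue-topped pack is moved more than 30 mm (distance of pack_blue from where it was at the start of the episode above 0.03 m).
It fails at once if the white-topped pack is moved more than 30 mm (distance of pack_white from where it was at the start of the episode above 0.03 m).
It also fails if it takes over 53 s, if anything falls off the work surface, if the arm or the gripper's body presses on something with over 40 N, if the wrist force passes 120 N, or if a joint passes its speed limit or range.

## Working session

There is one attempt and no reset: what is moved stays moved. The work goes in short steps, Python scripts to look and compute and a tool call to move; the robot and the scene stay as the last step left them, time stands still between calls to the robot, and variables do not carry over. Pictures are saved under pics/ and viewed, about 8 in all and at most 12, crops included, and the job is handed in when it is done.

Besides the shell and the picture viewer there is one more tool, called after ">>>" as a command line: name --argument value ..., lists and objects as JSON in quotes. servo_tool: Moves the arm, as the interface text tells. Its arguments: {"type":"object","properties":{"rows":{"type":"array","items":{"type":"array"}},"force":{"type":"number"}},"required":["rows"]}

```bash
mkdir -p pics; ls; python3 - <<'E'
from cell import bot, optics
import cv2,pickle
s=bot.get_state();print({k:s[k] for k in('time','q','position','ee_rot','contact_force','grip_width')},bot.hold_point_z)
for n in('top','scene'):
    d=optics.get_image(n);pickle.dump(d,open(f'pics/{n}0.pkl','wb'));cv2.imwrite(f'pics/{n}0.png',d['frame'][:,:,::-1])
E
```

```text
pics
{'time': 0.0, 'q': array([-1.35512302e+00,  2.21214113e-01,  1.52756442e+00, -4.76325247e-05,
        1.39466708e+00, -1.26108564e-01]), 'position': array([ 0.20932818, -0.58827844,  0.22146938]), 'ee_rot': array([-3.13974851e+00, -1.86547205e-04,  3.41790093e-01]), 'contact_force': array([-0.33638673, -0.50981385,  0.34828505]), 'grip_width': 0.08718070850515698} 0.0187
```

View pics/top0.png

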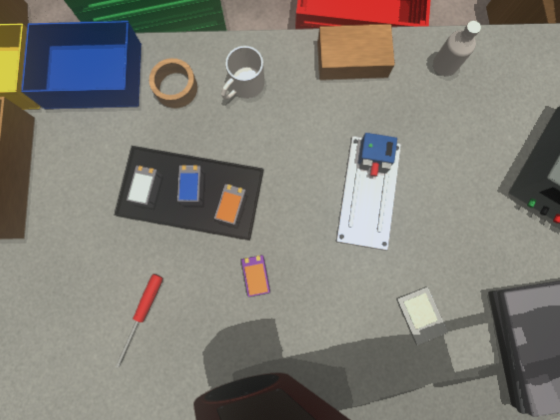

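View pics/scene0.png

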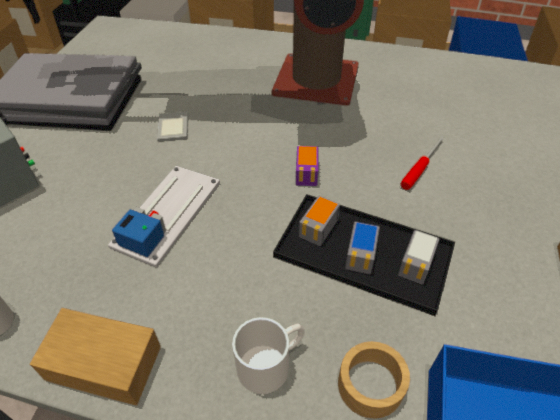

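The orange pack is at about (230,204) in the top view, with its contacts at the far end (236,189). The purple look-alike is at (256,275). The cradle is at about (370,190), with its housing at the far end (378,150). Next I'll work out coarse poses.

```bash
cat > h.py <<'E'
import numpy as np, cv2
from scipy.spatial.transform import Rotation as R
def world_from_cam(d,s=None):
    if 'tool_from_camera' in d:
        T=np.eye(4);T[:3,:3]=R.from_euler('xyz',s['ee_rot']).as_matrix();T[:3,3]=s['position'];return T@d['tool_from_camera']
    C=np.eye(4);C[:3,:3]=cv2.Rodrigues(np.array(d['rvec'],float))[0];C[:3,3]=np.ravel(d['tvec']);return np.linalg.inv(C)
def px2w(d,px,z,s=None):
    T=world_from_cam(d,s);p=cv2.undistortPoints(np.array(px,float).reshape(-1,1,2),np.array(d['camera_matrix']),np.array(d['dist_coeffs'])).reshape(-1,2)
    r=np.c_[p,np.ones(len(p))]@T[:3,:3].T;o=T[:3,3];return o+r*((z-o[2])/r[:,2])[:,None]
def w2px(d,P,s=None):
    C=np.linalg.inv(world_from_cam(d,s));return cv2.projectPoints(np.array(P,float).reshape(-1,1,3),cv2.Rodrigues(C[:3,:3])[0],C[:3,3],np.array(d['camera_matrix']),np.array(d['dist_coeffs']))[0].reshape(-1,2)
def blobs(d,lo,hi,z,s=None,amin=60):
    m=cv2.inRange(cv2.cvtColor(d['frame'],cv2.COLOR_RGB2HSV),lo,hi)
    out=[]
    for c in cv2.findContours(m,cv2.RETR_EXTERNAL,cv2.CHAIN_APPROX_NONE)[0]:
        if cv2.contourArea(c)<amin: continue
        w=px2w(d,c.reshape(-1,2),z,s)[:,:2];r=cv2.minAreaRect((w*1000).astype(np.float32))
        out.append((c.reshape(-1,2).mean(0).round(),np.round(cv2.boxPoints(r),1),np.round(r[0],1),np.round(r[1],1),round(r[2],1)))
    return out
E
python3 - <<'E'
from h import *;import pickle
d=pickle.load(open('pics/top0.pkl','rb'))
for b in blobs(d,(6,150,100),(17,255,255),.049):print('or',b)
for b in blobs(d,(105,150,60),(125,255,255),.049):print('bl',b[0],b[2:])
for z in (.012,):print(px2w(d,[(353,136),(401,140),(387,249),(338,243)],z).round(3))
print('pl',px2w(d,[(375,172)],.034))
for n in ('top',):
    f=d['frame'];c=cv2.resize(f[125:260,320:420],None,fx=4,fy=4,interpolation=cv2.INTER_CUBIC);c2=cv2.resize(f[135:250,110:210+60],None,fx=2,fy=2)
    cv2.imwrite('pics/c1.png',c[:,:,::-1])
E
```

```text
or (array([256., 279.]), array([[332.6,  51.7],
       [338.4,  19.2],
       [390.5,  28.5],
       [384.7,  61. ]], dtype=float32), array([361.5,  40.1]), array([52.9, 33. ]), 10.1)
or (array([228., 207.]), array([[479.2,  86.4],
       [532.1,  70.5],
       [542.3, 104.3],
       [489.4, 120.2]], dtype=float32), array([510.8,  95.4]), array([35.3, 55.2]), 73.3)
bl [188. 186.] (array([556.8, 180.5]), array([52.9, 33.8]), 0.8)
bl [72. 52.] (array([860.9, 432.1]), array([168.7, 242.2]), 0.3)
[[ 0.672 -0.179  0.012]
 [ 0.661 -0.286  0.012]
 [ 0.419 -0.238  0.012]
 [ 0.434 -0.135  0.012]]
pl [[ 0.58253839 -0.21791024  0.034     ]]
```

View pics/c1.png

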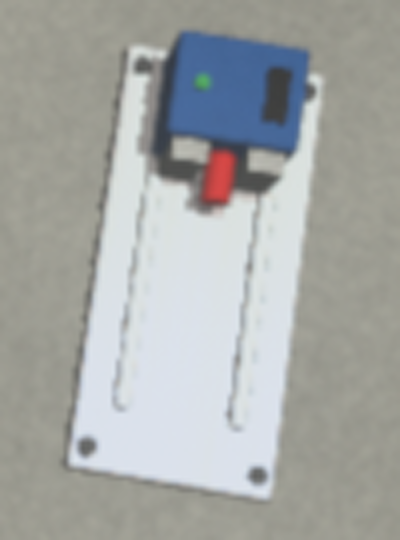

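>>> servo_tool --rows '[[[0,0,-0.01],[0,0,0.13],0],[[0,0,-0.01],[0,0,0.13],0],[[0,0,-0.01],[0,0,0.13],0],[[0,0,-0.01],[0,0,0.13],0],[[0.0145,-0.043,-0.003],[0,0,0],0],[[0.0145,-0.043,-0.003],[0,0,0],0],[[0.0145,-0.043,-0.003],[0,0,0],0],[[0.0145,-0.043,-0.003],[0,0,0],0],[[0.0145,-0.043,-0.003],[0,0,0],0],[[0.0145,-0.043,-0.003],[0,0,0],0]]'

```text
time: 1.1
position: [0.3412, -0.3485, 0.2802]
ee_rot: [-3.141, 0.0, -0.179]
contact_force: [1.1, 0.2, -0.6]
grip_width: 0.0872
```

>>> servo_tool --rows '[[[0.0145,-0.043,0],[0,0,0],0],[[0.0145,-0.043,0],[0,0,0],0],[[0.0145,-0.043,0],[0,0,0],0],[[0.0145,-0.043,0],[0,0,0],0],[[0,0,0],[0,0,0],0],[[0,0,0],[0,0,0],0]]'

```text
time: 1.7
position: [0.4286, -0.1904, 0.2802]
ee_rot: [3.141, 0.001, -0.175]
contact_force: [-0.5, -0.2, -0.2]
grip_width: 0.0868
```

```bash
cat > snap.py <<'E'
from cell import bot, optics
import cv2,pickle,sys
n=sys.argv[1];s=bot.get_state();d=optics.get_image('wrist');pickle.dump((d,s),open(f'pics/{n}.pkl','wb'));cv2.imwrite(f'pics/{n}.png',d['frame'][:,:,::-1])
print(s['time'],s['position'],s['ee_rot'],s['contact_force'],s['grip_width'],d['tool_from_camera'].round(3).tolist())
E
python3 snap.py w1
python3 - <<'E'
from h import *;import pickle
d=pickle.load(open('pics/top0.pkl','rb'))
print(px2w(d,[(352,136.25),(400.75,143.75),(387.75,249.5),(336.75,241.25)],.012).round(4))
E
```

```text
1.7 [ 0.42855663 -0.19042362  0.28024291] [ 3.14137444e+00  6.43251359e-04 -1.75125787e-01] [-0.45910078 -0.16114754 -0.15795925] 0.08677189719250733 [[-0.0, -0.952, -0.306, 0.084], [1.0, -0.0, 0.001, 0.001], [-0.001, -0.306, 0.952, -0.162], [0.0, 0.0, 0.0, 1.0]]
[[ 0.6718 -0.1769  0.012 ]
 [ 0.6519 -0.2844  0.012 ]
 [ 0.4178 -0.2398  0.012 ]
 [ 0.4375 -0.1322  0.012 ]]
```

View pics/w1.png

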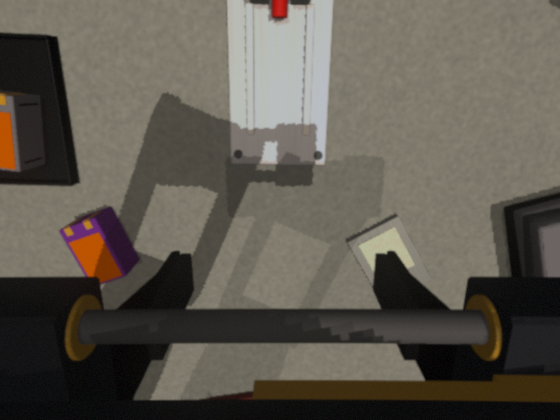

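Top-view corners put the cradle centre at about (0.545,-0.208) with yaw about -0.186. In the wrist view, the near plate corners are at (232,163) and (325,163), and the plunger is at (280,8). I'll move forward for a full near view of the cradle.

>>> servo_tool --rows '[[[0.045,0,0],[0,0,0],0],[[0.045,0,0],[0,0,0],0],[[0.02,0,0],[0,0,0],0],[[0,0,0],[0,0,0],0],[[0,0,0],[0,0,0],0]]'

```text
time: 2.25
position: [0.5356, -0.2122, 0.2797]
ee_rot: [-3.141, 0.002, -0.18]
contact_force: [0.4, 0.0, -0.0]
grip_width: 0.0875
```

```bash
python3 snap.py w2
```

```text
2.25 [ 0.53557081 -0.21216018  0.27971125] [-3.14136932e+00  2.09988541e-03 -1.80083236e-01] [ 0.44923549  0.03676029 -0.00952466] 0.08752850310002701 [[-0.0, -0.952, -0.306, 0.084], [1.0, -0.0, 0.001, 0.001], [-0.001, -0.306, 0.952, -0.162], [0.0, 0.0, 0.0, 1.0]]
```

View pics/w2.png

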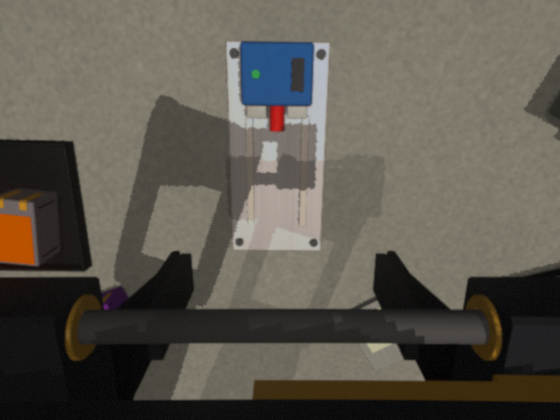

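>>> servo_tool --rows '[[[-0.025,-0.04,0],[0,0,0.02],0],[[-0.025,-0.04,0],[0,0,0.02],0],[[-0.025,-0.04,0],[0,0,0.02],0],[[-0.025,-0.04,0],[0,0,0.02],0],[[-0.025,-0.04,0],[0,0,0.02],0],[[0,-0.045,0],[0,0,0.015],0],[[0,-0.04,0],[0,0,0],0],[[0,0,0],[0,0,0],0],[[0,0,0],[0,0,0],0]]'

```text
time: 3.2
position: [0.4811, 0.0929, 0.2807]
ee_rot: [3.141, -0.0, -0.292]
contact_force: [0.2, -0.3, 0.4]
grip_width: 0.0872
```

```bash
python3 snap.py w3; python3 - <<'E'
from h import *;import pickle
d,s=pickle.load(open('pics/w3.pkl','rb'))
for b in blobs(d,(6,150,100),(17,255,255),.049,s):print('or',b)
E
```

```text
3.2 [0.48106893 0.09289637 0.28071167] [ 3.14104252e+00 -2.73695843e-04 -2.91757409e-01] [ 0.24351495 -0.32404533  0.39258022] 0.08716588084233355 [[-0.0, -0.952, -0.306, 0.084], [1.0, -0.0, 0.001, 0.001], [-0.001, -0.306, 0.952, -0.162], [0.0, 0.0, 0.0, 1.0]]
or (array([355., 253.]), array([[331.5,  53.2],
       [338.4,  16.7],
       [394.1,  27.2],
       [387.2,  63.7]], dtype=float32), array([362.8,  40.2]), array([56.7, 37.2]), 10.7)
or (array([271., 143.]), array([[477.1,  85.9],
       [532.1,  69.7],
       [542.7, 105.7],
       [487.7, 121.9]], dtype=float32), array([509.9,  95.8]), array([37.5, 57.4]), 73.6)
```

View pics/w3.png

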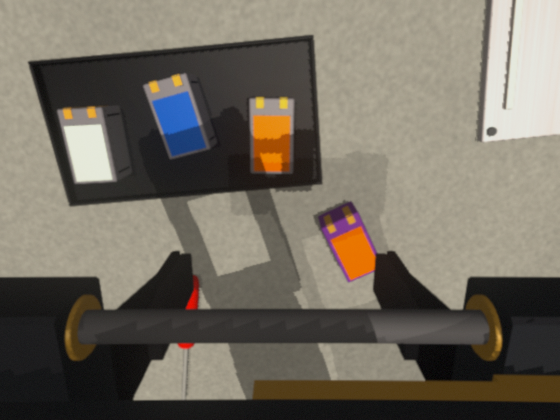

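w3 shows the orange pack's top face from (249,98) to (293,174), contacts at the far end, 100 px or so of space to the blue pack. w2 shows the plate corners at (227,42), (328,43), (320,250) and (234,250), and the plunger at (277,120).

```bash
python3 - <<'E'
from h import *;import pickle
d,s=pickle.load(open('pics/w3.pkl','rb'))
P=px2w(d,[(249,97.5),(295,97.5),(293,174),(250,173.5)],.049,s);print(P.round(4),P.mean(0))
for b in blobs(d,(100,150,60),(125,255,255),.049,s):print('bl',b)
d,s=pickle.load(open('pics/w2.pkl','rb'))
P=px2w(d,[(227,42),(328,43),(320,250),(234,250)],.012,s);print(P.round(4),P.mean(0))
e=P[0]+P[1]-P[2]-P[3];print('yaw',np.arctan2(e[1],e[0]))
print('plunger',px2w(d,[(277,131)],.034,s), 'rail nr ends',px2w(d,[(251,223),(303,224)],.018,s))
# predict from pose
for x,y,yaw in((*P.mean(0)[:2],np.arctan2(e[1],e[0])),):
    Rz=R.from_euler('z',yaw).as_matrix();M=np.array([[30,0,34],[-85,31,18],[-85,-31,18],[57,35,60],[57,-35,60],[115,35,60],[115,-35,60],[45,8,55],[45,27.5,55],[45,-27.5,55]])/1000
    print(w2px(d,M@Rz.T+[x,y,0],s).round(0).tolist())
b=blobs(d,(100,120,40),(125,255,255),.060,s);print(b)
E
```

```text
[[0.5609 0.1032 0.049 ]
 [0.5476 0.0589 0.049 ]
 [0.4727 0.0828 0.049 ]
 [0.4865 0.1268 0.049 ]] [0.51689889 0.09291881 0.049     ]
bl (array([179., 123.]), array([[527.3, 162.8],
       [584.2, 161. ],
       [585.4, 197.7],
       [528.4, 199.6]], dtype=float32), array([556.3, 180.3]), array([36.8, 57. ]), 88.2)
[[ 0.6711 -0.1782  0.012 ]
 [ 0.6512 -0.2824  0.012 ]
 [ 0.4176 -0.2389  0.012 ]
 [ 0.4369 -0.133   0.012 ]] [ 0.54421386 -0.20812703  0.012     ]
yaw -0.18744858961375094
plunger [[ 0.57397228 -0.21372529  0.034     ]] rail nr ends [[ 0.47042863 -0.16221342  0.018     ]
 [ 0.45791764 -0.22367831  0.018     ]]
[[277.0, 131.0], [251.0, 226.0], [303.0, 226.0], [241.0, 106.0], [312.0, 107.0], [239.0, 41.0], [314.0, 42.0], [269.0, 118.0], [249.0, 118.0], [304.0, 119.0]]
[(array([276.,  73.]), array([[ 596.3, -252.1],
       [ 651. , -262.2],
       [ 663.2, -195.8],
       [ 608.5, -185.8]], dtype=float32), array([ 629.7, -224. ]), array([67.5, 55.6]), 79.6)]
```

```bash
python3 - <<'E'
from h import *;import pickle
d,s=pickle.load(open('pics/w3.pkl','rb'))
Rz=R.from_euler('z',-.295).as_matrix()
for z in (.018,.022):
    W=px2w(d,[(311,38),(320,183),(71,203),(308,40),(317,180)],z,s);W[:,2]=0;print(z,((W-[.5169,.0929,0])@Rz).round(4)[:,:2].tolist())
W=px2w(d,[(211,147),(190,75)],.049,s);W[:,2]=0;print('blue R edge',((W-[.5169,.0929,0])@Rz).round(4)[:,:2].tolist())
t=np.array([.5169,.0929,0])-s['position'];Rt=R.from_euler('xyz',s['ee_rot']).as_matrix();print('shift',Rt.T@t)
E
```

```text
0.018 [[0.0972, -0.0404], [-0.057, -0.0551], [-0.0823, 0.2373], [0.0954, -0.0373], [-0.0534, -0.0515]]
0.022 [[0.0968, -0.0401], [-0.056, -0.0547], [-0.0811, 0.2349], [0.0949, -0.0371], [-0.0525, -0.0511]]
blue R edge [[-0.0108, 0.0638], [0.0599, 0.0803]]
shift [ 0.03423897 -0.01046421  0.28071534]
```

The tray's right wall is about 46 mm from the pack's centre, so I'll grip with the fingertips just above the wall (TCP z about 0.026).

>>> servo_tool --rows '[[[0.017,-0.005,0.035],[0,0,0],0.2],[[0.017,-0.0055,0.035],[0,0,0.003],0.2],[[0,0,0.045],[0,0,0],0.2],[[0,0,0.045],[0,0,0],0.2],[[0,0,0.035],[0,0,0],0.2],[[0,0,0.03],[0,0,0],0.2],[[0,0,0.02],[0,0,0],0.2],[[0,0,0.01],[0,0,0],0.2],[[0,0,0],[0,0,0],0.2],[[0,0,0],[0,0,0],0.2]]'

```text
time: 4.25
position: [0.5183, 0.0924, 0.0266]
ee_rot: [-3.141, -0.001, -0.297]
contact_force: [-0.2, -0.1, 0.3]
grip_width: 0.0698
```

>>> servo_tool --rows '[[[0,0,0],[0,0,0],0.35],[[0,0,0],[0,0,0],0.45],[[0,0,0],[0,0,0],0.55],[[0,0,0],[0,0,0],0.65],[[0,0,0],[0,0,0],1],[[0,0,0],[0,0,0],1],[[0,0,0],[0,0,0],1]]' --force 40

```text
time: 4.95
position: [0.518, 0.0935, 0.0262]
ee_rot: [-3.141, -0.001, -0.296]
contact_force: [-0.3, 1.9, 5.8]
grip_width: 0.0454
```

>>> servo_tool --rows '[[[0,0,-0.01],[0,0,0],1],[[0,0,-0.02],[0,0,0],1],[[0,0,-0.03],[0,0,0],1],[[0,0,-0.04],[0,0,0],1],[[0,0,-0.04],[0,0,0],1],[[0,0,0],[0,0,0],1],[[0,0,0],[0,0,0],1]]'

```text
time: 5.65
position: [0.5176, 0.093, 0.1661]
ee_rot: [-3.142, -0.001, -0.296]
contact_force: [-0.5, -0.5, -4.9]
grip_width: 0.0458
```

```bash
python3 snap.py w4; python3 - <<'E'
import cv2;from h import *;import pickle
d,s=pickle.load(open('pics/w4.pkl','rb'))
T=R.from_euler('xyz',s['ee_rot']).as_matrix();p=s['position']
for top in(.023,.027):  # expected top corners in tool frame
    print(w2px(d,[p+T@np.array([a,b,-top]) for a,b in((.039,-.023),(.039,.023),(-.039,.023),(-.039,-.023))],s).round().tolist())
print(w2px(d,[p+T@np.array([a,b,.022]) for a,b in((.039,-.023),(.039,.023))],s).round().tolist())
E
```

```text
5.65 [0.51757375 0.09298548 0.1660766 ] [-3.14153360e+00 -1.20418260e-03 -2.96224925e-01] [-0.50735601 -0.46285632 -4.92167039] 0.04582695995135323 [[-0.0, -0.952, -0.306, 0.084], [1.0, -0.0, 0.001, 0.001], [-0.001, -0.306, 0.952, -0.162], [0.0, 0.0, 0.0, 1.0]]
[[221.0, 208.0], [339.0, 208.0], [332.0, 372.0], [230.0, 372.0]]
[[220.0, 211.0], [341.0, 211.0], [333.0, 379.0], [229.0, 379.0]]
[[235.0, 180.0], [326.0, 180.0]]
```

View pics/w4.png

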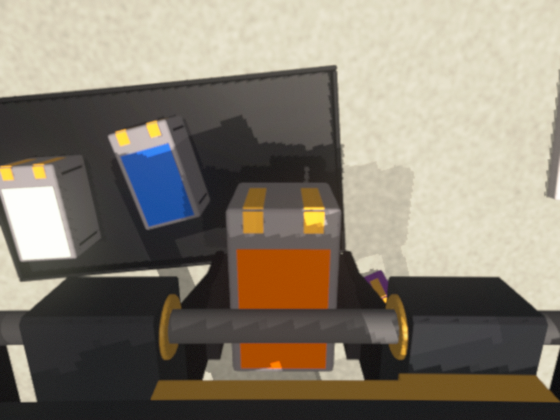

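The pack is held straight: bottom front edge at (237–328,184), contacts forward. Moving to above the channel.

>>> servo_tool --rows '[[[0,0,0],[0,0,-0.055],1],[[0,0,0],[0,0,-0.054],1],[[0.007,0.04,0],[0,0,0],1],[[0.007,0.04,0],[0,0,0],1],[[0.007,0.042,0],[0,0,0],1],[[0.007,0.042,0],[0,0,0],1],[[0.008,0.042,0],[0,0,0],1],[[0.008,0.043,0],[0,0,0],1],[[0.008,0.042,0],[0,0,0],1],[[0,0,0.02],[0,0,0],1]]'

```text
time: 6.7
position: [0.5145, -0.2082, 0.1457]
ee_rot: [3.138, -0.002, -0.192]
contact_force: [0.1, -0.1, -3.1]
grip_width: 0.0459
```

>>> servo_tool --rows '[[[0,0,0.03],[0,0,0],1],[[0,0,0.03],[0,0,0],1],[[0,0,0.015],[0,0,0],1],[[0,0,0],[0,0,0],1],[[0,0,0],[0,0,0],1]]'

```text
time: 7.2
position: [0.5142, -0.2022, 0.0702]
ee_rot: [-3.141, 0.001, -0.187]
contact_force: [0.9, 0.5, -2.9]
grip_width: 0.0458
```

```bash
python3 snap.py w5; python3 - <<'E'
from h import *;import pickle
d,s=pickle.load(open('pics/w5.pkl','rb'))
t=np.array([.5147,-.2025,.034])-s['position'];Rt=R.from_euler('xyz',s['ee_rot']).as_matrix();print('shift',Rt.T@t)
Rz=R.from_euler('z',-.187).as_matrix();M=np.array([[30,0,34],[120,55,12],[120,-55,12],[57,35,60],[57,-35,60],[115,35,60],[115,-35,60],[45,27.5,55],[45,-27.5,55],[10,31,18],[10,-31,18]])/1000
print(w2px(d,M@Rz.T+[.5442,-.2081,0],s).round(0).tolist())
p=s['position'];T=Rt
print(w2px(d,[p+T@np.array([a,b,.022]) for a,b in((.039,-.023),(.039,.023))],s).round().tolist())
E
```

```text
7.2 [ 0.51415966 -0.20215216  0.07024947] [-3.14123299e+00  1.23346252e-03 -1.86911211e-01] [ 0.93740505  0.51339471 -2.94416336] 0.04575160206513813 [[-0.0, -0.952, -0.306, 0.084], [1.0, -0.0, 0.001, 0.001], [-0.001, -0.306, 0.952, -0.162], [0.0, 0.0, 0.0, 1.0]]
shift [0.00064028 0.00025441 0.03624862]
[[282.0, 133.0], [171.0, -56.0], [392.0, -56.0], [201.0, 77.0], [362.0, 77.0], [189.0, -86.0], [373.0, -86.0], [221.0, 105.0], [342.0, 105.0], [228.0, 165.0], [335.0, 165.0]]
[[235.0, 180.0], [327.0, 180.0]]
```

View pics/w5.png

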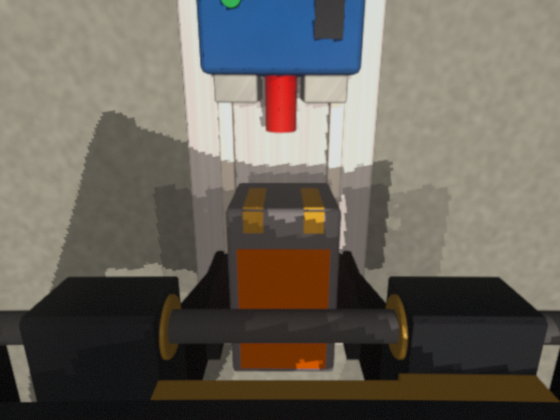

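The pack is centred between the rails (centre column about 281), with the plunger tip at (281,130). All of this matches the model. Lowering.

>>> servo_tool --rows '[[[0,0,0.014],[0,0,0],1],[[0,0,0.012],[0,0,0],1],[[0,0,0.005],[0,0,0],1],[[0,0,0.002],[0,0,0],1],[[0,0,0.001],[0,0,0],1],[[0,0,0.001],[0,0,0],1],[[0,0,0],[0,0,0],1],[[0,0,0],[0,0,0],1]]'

```text
time: 8.05
position: [0.5146, -0.2026, 0.0359]
ee_rot: [3.141, -0.001, -0.187]
contact_force: [-0.0, -0.1, -3.7]
grip_width: 0.0455
```

>>> servo_tool --rows '[[[0,0,0.001],[0,0,0],1],[[0,0,0.001],[0,0,0],1],[[0,0,0],[0,0,0],1],[[0,0,0],[0,0,0],1]]'

```text
time: 8.45
position: [0.5147, -0.2026, 0.0342]
ee_rot: [3.141, -0.0, -0.187]
contact_force: [-3.2, 0.9, 4.7]
grip_width: 0.0459
```

>>> servo_tool --rows '[[[0.002,0,-0.0005],[0,0,0],1],[[0.003,0,0],[0,0,0],1],[[0.003,0,0],[0,0,0],1],[[0.003,0,0],[0,0,0],1],[[0.003,0,0],[0,0,0],1],[[0.003,0,0],[0,0,0],1],[[0,0,0],[0,0,0],1],[[0,0,0],[0,0,0],1]]'

```text
time: 9.25
position: [0.5315, -0.2058, 0.0342]
ee_rot: [3.141, -0.001, -0.187]
contact_force: [-0.6, -0.5, 2.6]
grip_width: 0.0457
```

>>> servo_tool --rows '[[[0.002,0,0],[0,0,0],1],[[0.002,0,0],[0,0,0],1],[[0.002,0,0],[0,0,0],1],[[0.002,0,0],[0,0,0],1],[[0.002,0,0],[0,0,0],1],[[0,0,0],[0,0,0],1],[[0,0,0],[0,0,0],1]]'

```text
time: 9.95
position: [0.5389, -0.2071, 0.0343]
ee_rot: [-3.141, 0.005, -0.187]
contact_force: [-12.1, 1.3, 11.6]
grip_width: 0.046
```

>>> servo_tool --rows '[[[0,0,-0.001],[0,0,0],1],[[0,0,0],[0,0,0],1],[[0,0,0],[0,0,0],1]]'

```text
time: 10.25
position: [0.5392, -0.2071, 0.0343]
ee_rot: [-3.141, 0.004, -0.187]
contact_force: [-7.1, 0.3, 3.1]
grip_width: 0.0461
```

```bash
python3 snap.py w6; python3 - <<'E'
from h import *;import pickle
d,s=pickle.load(open('pics/w6.pkl','rb'))
Rz=R.from_euler('z',-.187).as_matrix();M=np.array([[30,0,34],[45,27.5,55],[45,-27.5,55],[10,31,18],[10,-31,18]])/1000
print(w2px(d,M@Rz.T+[.5442,-.2081,0],s).round(0).tolist(), (s['position']-[.5442,-.2081,0])@Rz,s['ft_torque'])
cv2.imwrite('pics/w6c.png',cv2.resize(d['frame'][60:300,160:400,::-1],None,fx=2.4,fy=2.4))
E
```

```text
10.25 [ 0.53919595 -0.20713256  0.03431119] [-3.14135681  0.00367543 -0.18717037] [-7.14320864  0.25690682  3.0949033 ] 0.04608613099151598 [[-0.0, -0.952, -0.306, 0.084], [1.0, -0.0, 0.001, 0.001], [-0.001, -0.306, 0.952, -0.162], [0.0, 0.0, 0.0, 1.0]]
[[281.0, 200.0], [209.0, 179.0], [352.0, 179.0], [220.0, 228.0], [342.0, 228.0]] [-5.09667308e-03  2.02618755e-05  3.43111879e-02] [ 0.09196273  1.1436094  -0.01163206]
```

View pics/w6c.png

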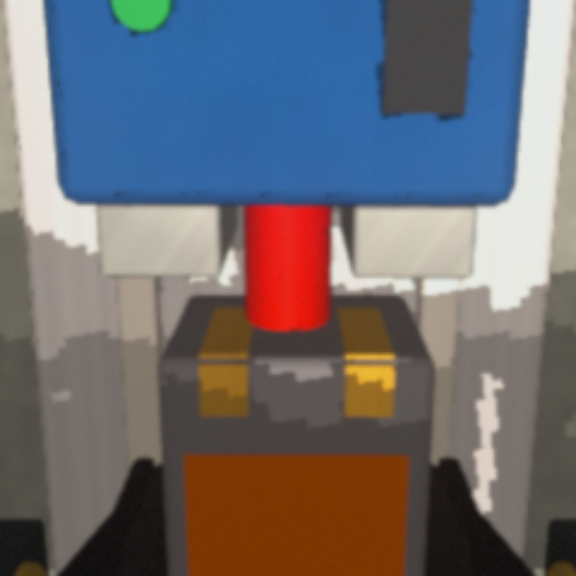

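The pack is square and touching the plunger (tip at about row 197). The shoulders are still about 11 mm ahead. Continuing gently.

>>> servo_tool --rows '[[[0.0015,0,-0.0003],[0,0,0],1],[[0.0015,0,0],[0,0,0],1],[[0.0015,0,0],[0,0,0],1],[[0.0015,0,0],[0,0,0],1],[[0.0015,0,0],[0,0,0],1],[[0.0005,0,0],[0,0,0],1],[[0,0,0],[0,0,0],1],[[0,0,0],[0,0,0],1]]' --force 50

```text
time: 11.1
position: [0.5457, -0.2084, 0.0344]
ee_rot: [-3.141, 0.007, -0.187]
contact_force: [-11.2, -0.3, 7.7]
grip_width: 0.0461
```

>>> servo_tool --rows '[[[0.001,0,0],[0,0,0],1],[[0.001,0,0],[0,0,0],1],[[0,0,0],[0,0,0],1],[[0,0,0],[0,0,0],1]]'

```text
time: 11.5
position: [0.5474, -0.2087, 0.0344]
ee_rot: [-3.141, 0.007, -0.187]
contact_force: [-13.0, 1.2, 8.4]
grip_width: 0.0455
```

>>> servo_tool --rows '[[[0.001,0,-0.0003],[0,0,0],1],[[0.001,0,0],[0,0,0],1],[[0,0,0],[0,0,0],1],[[0,0,0],[0,0,0],1]]'

```text
time: 11.9
position: [0.5491, -0.209, 0.0344]
ee_rot: [-3.141, 0.008, -0.187]
contact_force: [-13.8, 1.2, 7.6]
grip_width: 0.0458
```

>>> servo_tool --rows '[[[0.001,0,0],[0,0,0],1],[[0.001,0,0],[0,0,0],1],[[0,0,0],[0,0,0],1],[[0,0,0],[0,0,0],1]]'

```text
time: 12.3
position: [0.5508, -0.2094, 0.0345]
ee_rot: [-3.141, 0.009, -0.187]
contact_force: [-14.6, 1.5, 8.8]
grip_width: 0.0455
```

>>> servo_tool --rows '[[[0.001,0,0],[0,0,0],1],[[0,0,0],[0,0,0],1],[[0,0,0],[0,0,0],1]]'

```text
time: 12.6
position: [0.5517, -0.2096, 0.0345]
ee_rot: [-3.141, 0.009, -0.187]
contact_force: [-14.7, 1.1, 7.8]
grip_width: 0.0457
```

>>> servo_tool --rows '[[[0.001,0,0],[0,0,0],1],[[0,0,0],[0,0,0],1],[[0,0,0],[0,0,0],1]]'

```text
time: 12.9
position: [0.5517, -0.2095, 0.0345]
ee_rot: [-3.141, 0.011, -0.187]
contact_force: [-17.7, 2.8, 12.1]
grip_width: 0.0454
```

>>> servo_tool --rows '[[[0.001,0,-0.0005],[0,0,0],1],[[0.001,0,0],[0,0,0],1],[[0,0,0],[0,0,0],1],[[0,0,0],[0,0,0],1],[[0,0,0],[0,0,0],1]]'

```text
time: 13.4
position: [0.5517, -0.2095, 0.0345]
ee_rot: [-3.14, 0.015, -0.187]
contact_force: [-26.7, 2.7, 16.5]
grip_width: 0.0455
```

```bash
python3 snap.py w7; python3 - <<'E'
from h import *;import pickle
d,s=pickle.load(open('pics/w7.pkl','rb'))
Rz=R.from_euler('z',-.187).as_matrix();print((s['position']-[.5442,-.2081,0])@Rz,s['ft_torque'])
cv2.imwrite('pics/w7c.png',cv2.resize(d['frame'][110:310,160:400,::-1],None,fx=3,fy=3))
E
```

```text
13.4 [ 0.55172987 -0.2094891   0.03446721] [-3.14045907  0.01534005 -0.18696647] [-26.68724709   2.70955001  16.47549241] 0.04549472572860213 [[-0.0, -0.952, -0.306, 0.084], [1.0, -0.0, 0.001, 0.001], [-0.001, -0.306, 0.952, -0.162], [0.0, 0.0, 0.0, 1.0]]
[7.65684788e-03 3.50110874e-05 3.44672079e-02] [ 0.30459972  3.93248365 -0.18947539]
```

View pics/w7c.png

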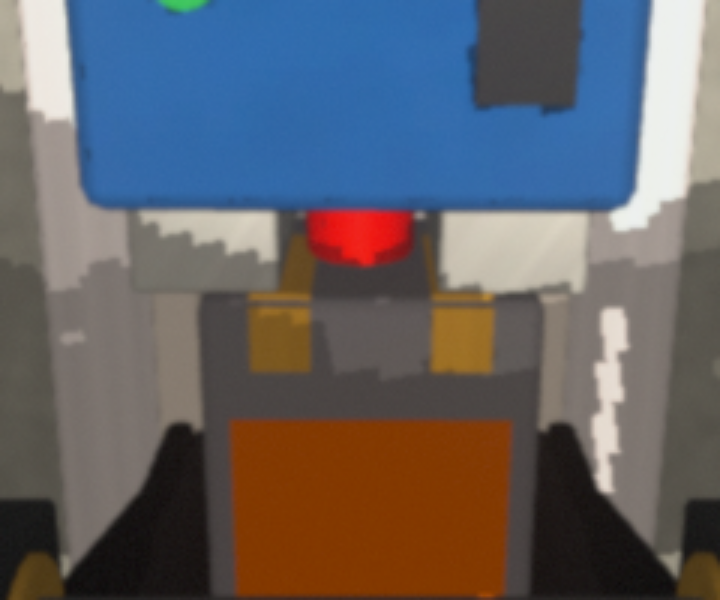

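>>> servo_tool --rows '[[[0,0,0],[0,0,0],1],[[0,0,0],[0,0,0],1],[[0,0,0],[0,0,0],1]]'

```text
time: 13.75
position: [0.5517, -0.2095, 0.0345]
ee_rot: [-3.14, 0.015, -0.187]
contact_force: [-25.1, 2.2, 14.8]
grip_width: 0.0455
```

```bash
python3 -c "
from cell import job,bot
s=bot.get_state();print(s['position'],s['contact_force'],s['grip_width'])
print(job.job_done())"
```

```text
[ 0.55171414 -0.20947997  0.03447034] [-25.13232338   2.15510074  14.79683197] 0.04545086859951732
the job is handed in; nothing more can be done
None
```

I moved the orange-topped pack from the tray into the channel, contacts towards the plunger. I then slid it in small steps onto both steel shoulders and handed the job in at about 13.8 s, still gripping it at 50 N and pushing. `job_done` gives no verdict, so I don't know whether it passed.

- **On the stop:** The last picture shows the pack square against both shoulders with the plunger pushed in. The fingers stopped moving forward while the push force rose from about 15 to 25–27 N. About 9 N of that should be the spring, leaving well under the 60 N ramming limit on the stop.
- **Held and still:** The fingers stayed at 45.5 mm opening, and the tool did not move over the last 0.8 s.
- **Disagreement:** The tool stopped at cradle x of about 7.7 mm, not the expected 6 mm. Part of this is the pack sitting about 1–2 mm back in the grip; the rest is within the 2 mm calibration error. I did not measure the contact face position directly.
- **Tilt and downforce:** The tool leaned about 0.015 rad forward (limit for the pack is 0.1) and pressed the pack down with about 15 N.
- **Other packs:** I did not touch the blue and white packs, and they were still standing in the picture taken just after the lift. I did not look at them again after that.

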